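# Fish the oak strip out of the covered strip tray

### The arm

A 7-joint arm with a two-finger parallel gripper is mounted at the origin on a cart in front of the work surface, level with it; the furniture and walls round the work are solid. World frame = base frame: x ahead of the robot, y to its left, z up, the work surface at z = 0. Lengths are in m, angles in rad, forces in N, time in s.
With the tool pointing down it reaches from about 0.4 to 0.9 m from the base axis. Payload 5.5 kg.
Tool frame: the origin (TCP) lies midway between the tips of the shut fingers; the grasp point (between the pads) lies 19 mm behind it (manip.grip_depth is the distance from the TCP to the grasp point, in m); z points along the fingers, x is the direction in which the jaws open and shut, and the axes are right-handed (so a half turn about z gives the same grasp; the last joint's range is limited). The gripper opens to 92 mm and grips with 3 to 60 N. Pads are 19 mm wide; open, the fingers measure 130 mm over their backs; the gripper's body (75 mm by 190 mm) begins 47 mm behind the grasp point.
Start: joints at [-0.894, 0.501, -0.427, 1.55, 0.221, 1.138, -0.21], TCP at [0.261, 0.595, 0.227] pointing down, gripper open.
Joint ranges: [-2.88, 2.88], [-0.31, 2.03], [-1.54, 1.56], [0.2, 2.42], [-1.41, 4.55], [0.19, 2.02], [-2.57, 2.57]. Speed limits (rad/s): [2.57, 2.57, 3.14, 3.14, 3.14, 3.14, 3.14].

### API

Orientations are given as a unit quaternion [x, y, z, w].
In Python, from bench import manip, effector, viewer gives the robot as it stands. Calls block until the motion is done:
- manip.move_pose(position, orientation): joint-space move of the TCP to a pose.
- manip.servo_line(position, ori=None, vel=0.15): straight line of the TCP; ori=None keeps the orientation; vel is the mean speed in m/s.
- manip.movej(angles): joint-space move.
- effector.open_jaws() and effector.close(f_grip=None): open the fingers fully, or close them until they stop; f_grip is the grip in N (None keeps the last).
- manip.sleep(seconds).
- manip.solve_ik(position, orientation): joint angles nearest the present ones, or None.
- viewer.get_image(name): name is "scene" or "side" or "wrist"; returns the picture (480x640x3 uint8, red, green, blue); there is no depth.
- viewer.get_calibration(name): a dict with "vfov" (degrees; the focal length in pixels is half the picture's height over the tangent of half this angle, whatever the lens; pixels are square), "cx", "cy" (the principal point, pixels), "dist_coeffs" ([k1, k2, p1, p2, k3] as OpenCV has them; the pictures are not rectified), "eye" and "attitude" of the camera in the world. Camera axes: x right, y down, z forward; pixel columns grow to the right and rows downward; lengths in m; the calibration is good to about 2 mm. A picture is of the moment at which its call begins: read the wrist's pose just before it. get_calibration takes no time and is no camera call; for the wrist camera it gives the pose at the moment of the call.
A pose or a line that the arm cannot do raises manip.PlanningError and nothing moves.
- manip.hand_in(): hands the job in, once; it reports no verdict.
Readings, each from a call of its own:
- manip.current_clock(): time.
- manip.current_q(): joint angles.
- manip.current_joint_velocities(): joint speeds.
- manip.current_tau(): joint torques, N m.
- manip.current_tool_pos(): TCP position.
- manip.current_tcp_rot(): TCP orientation.
- manip.current_force(): force on the tool from outside, world axes, zero at the start.
- manip.current_wrist_torque(): the same for the moment, N m.
- manip.current_finger_gap(): finger opening in m.
Only numpy, scipy, OpenCV 4.12 (cv2) and the standard library are available. Lean on these libraries where they do the work, as an engineer would, in place of code of your own. Each camera call takes 0.05 s, during which the arm holds its last target.

### The job

The long oak strip lies in the plywood tray, and it is longer than the gap between the two clear covers at the tray's ends. Tilt it, one end first, up through that gap without forcing it against the tray, and finish while still holding it in the gripper, level and at least 10 cm above the top of the tray, touching nothing else. Leave the short stick in the tray and do not disturb the other things on the saw table.

Things in the scene. Friction and masses are not known exactly. Their poses are not given: they have to be found in the camera images.
- strip_mid (a point): Centre (half-way up) of the loose oak strip: a plain bar 34 mm wide (its x), 270 mm long (its y), 16 mm thick (its z), about 0.09 kg, lying flat on the tray floor, roughly along the tray. It can be pinched across its 34 mm width.
- strip_end_a (a point): Middle of the strip's +y end face, 135 mm from strip_mid.
- strip_end_b (a point): Middle of the strip's -y end face, 135 mm from strip_mid.
- oak_strip: The oak strip itself; origin at the centre of its underside, axes as for strip_mid.
- tray_mouth (a point): Centre of the tray's mouth, at the height of the covers' top face, 76 mm above the table; x across the tray, y along it, z up. The mouth is open for 210 mm along y (105 mm each way) and 160 mm across x. Beyond it at each end a fixed clear plastic cover 6 mm thick (orange line at its lip) roofs the last 90 mm of the inside.
- strip_tray: Fixed plywood tray, 180 mm (x) by 410 mm (y) by 76 mm high; origin at the centre of its underside, on the table; axes as for tray_mouth. Inside 160 by 390 mm, black rubber floor 8 mm above the table, side walls 10 mm thick and 70 mm high, undersides of the covers 70 mm above the table (62 mm free height under them).
- short_stick: Loose red-brown wooden stick 11 x 105 x 9 mm (long along its y) that lies in the tray beside the tray's -x side wall and stays there; origin at the centre of its underside.
- push_block: Bystander: loose yellow push block with an upright handle, 132 x 90 x 105 mm, on the table; origin at the centre of its underside.
- red_tin: Bystander: loose white round tub with a red lid, 46 mm across, 50 mm high; origin at the centre of its underside.
- spanner: Bystander: loose light grey spanner 32 x 135 x 9 mm; origin at the centre of its underside.
- offcut: Bystander: loose red-brown wooden block 42 x 70 x 30 mm; origin at the centre of its underside.

How it is judged:
By the outcome, as a careful person would: the job done as asked, in the order asked, and still so for the second after the job is handed in, while the arm keeps its last pose, push and grip.
It also fails if it takes over 42 s, if anything falls off the work surface, if the arm or the gripper's body presses on something with over 40 N, if the wrist force passes 120 N, or if a joint passes its speed limit or range.

## Working session

There is one attempt and no reset: what is moved stays moved. The work goes in short steps, each a Python script; the robot and the scene stay as the last script left them, time stands still between calls to the robot, and variables do not carry over. Pictures are saved under pics/ and viewed, and the job is handed in when it is done.

```bash
ls; mkdir -p pics; python3 - <<'E'
from bench import manip, effector, viewer
import cv2
for n in ["scene","side","wrist"]:
    c=viewer.get_calibration(n); print(n,c)
    cv2.imwrite(f"pics/{n}0.png",viewer.get_image(n)[:,:,::-1])
print(manip.current_clock(),manip.current_tool_pos(),manip.current_tcp_rot(),manip.grip_depth)
E
```

```text
pics
scene {'vfov': 43.77195368227994, 'cx': 322.892139264686, 'cy': 230.97094271980484, 'dist_coeffs': array([-0.13018705,  0.        ,  0.        ,  0.        ,  0.        ]), 'eye': array([-0.10388992, -1.23335817,  0.67929938]), 'attitude': array([ 0.82249287, -0.19523746,  0.12793202, -0.51867254])}
side {'vfov': 42.54542697218549, 'cx': 315.83963288710004, 'cy': 246.6277635164254, 'dist_coeffs': array([-0.21703355,  0.        ,  0.        ,  0.        ,  0.        ]), 'eye': array([0.56005939, 1.15436617, 1.05520524]), 'attitude': array([ 0.00680591,  0.90272274, -0.43003223, -0.01084548])}
wrist {'vfov': 59.65859691287905, 'cx': 316.0081596942149, 'cy': 240.0692114818812, 'dist_coeffs': array([0.03379348, 0.        , 0.        , 0.        , 0.        ]), 'eye': array([0.19726889, 0.62355583, 0.38337166]), 'attitude': array([0.82977003, 0.54239281, 0.07179663, 0.11016801])}
0.15 [0.26119361 0.59463222 0.22589924] [ 8.37307073e-01  5.46732374e-01 -6.54608073e-04  3.84919200e-04] 0.0188
```

View pics/scene0.png

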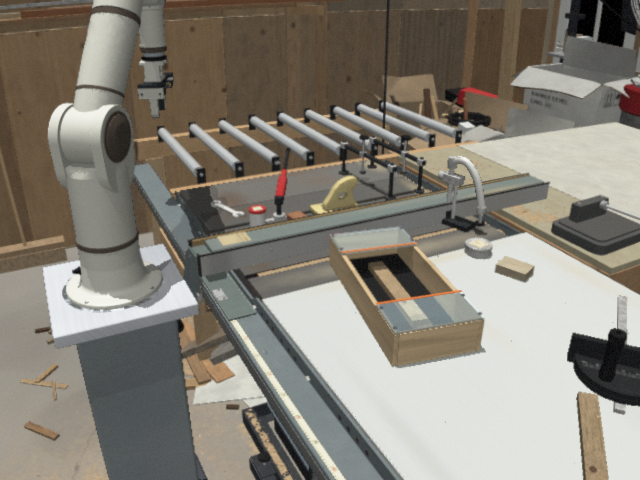

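View pics/side0.png

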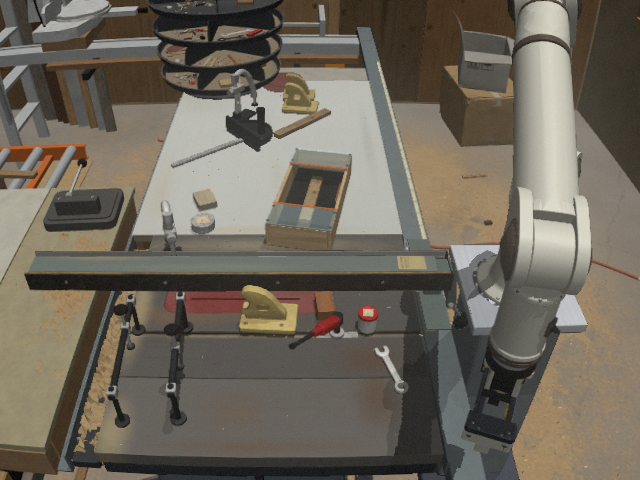

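View pics/wrist0.png

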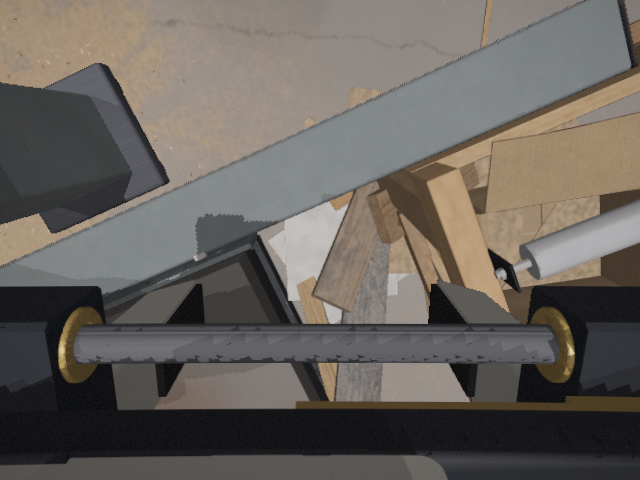

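The scene view shows the tray at about (330–480, 230–360), and the side view shows it at (265–352, 150–248). The strip runs down the middle and a fence stands between the arm and the tray. I'll enlarge both views.

```bash
cat > h.py <<'E'
import numpy as np, cv2
from scipy.spatial.transform import Rotation as R
from bench import manip, effector, viewer
def cam(n,c=None):
    c=c or viewer.get_calibration(n)
    f=240/np.tan(np.radians(c['vfov'])/2)
    K=np.array([[f,0,c['cx']],[0,f,c['cy']],[0,0,1.]])
    return K,np.array(c['dist_coeffs']),np.array(c['eye']),R.from_quat(c['attitude']).as_matrix()
def ray(cm,uv):
    K,d,e,A=cm
    p=cv2.undistortPoints(np.array(uv,float).reshape(-1,1,2),K,d).reshape(-1,2)
    return e,(A@np.c_[p,np.ones(len(p))].T).T
def onz(cm,uv,z):
    e,r=ray(cm,uv); return e+r*((z-e[2])/r[:,2])[:,None]
def proj(cm,P):
    K,d,e,A=cm
    rv=cv2.Rodrigues(A.T)[0]
    return cv2.projectPoints(np.array(P,float).reshape(-1,3),rv,-A.T@e,K,d)[0].reshape(-1,2)
E
python3 - <<'E'
import cv2
a=cv2.imread('pics/scene0.png')[215:375,310:500]; cv2.imwrite('pics/scz.png',cv2.resize(a,None,fx=3.7,fy=3.7,interpolation=2))
a=cv2.imread('pics/side0.png')[140:260,250:370]; cv2.imwrite('pics/siz.png',cv2.resize(a,None,fx=5,fy=5,interpolation=2))
E
```

```text
(no output)
```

View pics/scz.png

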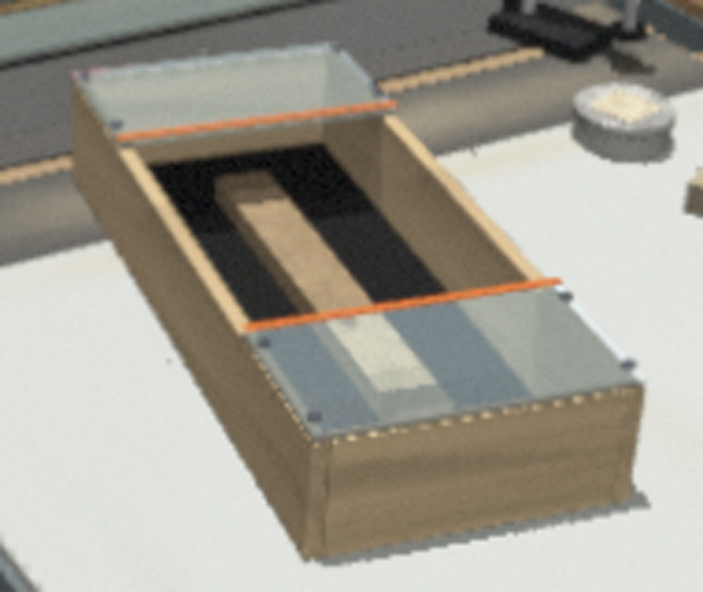

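View pics/siz.png

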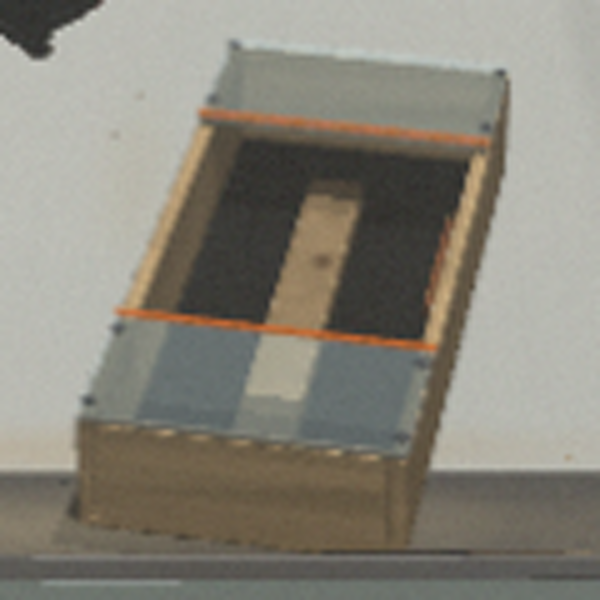

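```bash
python3 - <<'E'
from h import *
np.set_printoptions(precision=4,suppress=True)
sc,si=cam('scene'),cam('side')
S=lambda p:np.array(p)/3.7+[310-.37,215-.37]
D=lambda p:np.array(p)/5+[250-.4,140-.4]
def orange(n,off):
    im=cv2.imread(f'pics/{n}0.png'); h=cv2.cvtColor(im,cv2.COLOR_BGR2HSV)
    m=cv2.inRange(h,(5,170,150),(14,255,255)); x0,y0,x1,y1=off; k=np.zeros_like(m);k[y0:y1,x0:x1]=m[y0:y1,x0:x1]
    nl,lab,st,_=cv2.connectedComponentsWithStats(k)
    for i in range(1,nl):
        if st[i,4]<15: continue
        ys,xs=np.nonzero(lab==i); a=np.c_[xs,ys]; 
        p=np.array([a[xs==xs.min()].mean(0),a[xs==xs.max()].mean(0)])
        q=onz(sc if n=='scene' else si,p,0.076); print(n,p.tolist(),q.tolist(),'len',np.linalg.norm(q[1]-q[0]),'mid',q.mean(0),'ang',np.degrees(np.arctan2(*(q[1]-q[0])[[1,0]])))
orange('scene',(310,215,500,375)); orange('side',(250,140,370,260))
print('tray top corners sc',onz(sc,S([(75,72),(335,43),(640,380),(318,440)]),.076))
print('tray top corners si',onz(si,D([(235,42),(507,72),(408,455),(80,415)]),.076))
print('strip sc',onz(sc,S([(214,180),(274,170),(437,382),(380,392)]),.024))
print('strip si',onz(si,D([(310,196),(360,200),(303,402),(245,395)]),.024))
E
```

```text
scene [[411.0, 298.0], [431.0, 295.0]] [[0.4924601761700054, -0.4447954222684066, 0.07599999999999996], [0.5335221577992622, -0.45323244344367464, 0.07599999999999996]] len 0.041919800352975656 mid [ 0.513 -0.449  0.076] ang -11.610987966223476
scene [[378.0, 302.0], [395.0, 300.0]] [[0.4282418033655188, -0.42856028263708057, 0.07599999999999996], [0.4609901149986512, -0.43702415991006704, 0.07599999999999996]] len 0.03382438666573176 mid [ 0.4446 -0.4328  0.076 ] ang -14.491124559004565
side [[307.0, 206.0], [322.0, 207.0]] [[0.5409780128257372, -0.2295517018193649, 0.07599999999999996], [0.4998951377652097, -0.2247099624655755, 0.07599999999999996]] len 0.041367197913430694 mid [ 0.5204 -0.2271  0.076 ] ang 173.27852598780837
tray top corners sc [[ 0.4836 -0.1266  0.076 ]
 [ 0.6555 -0.1623  0.076 ]
 [ 0.572  -0.5603  0.076 ]
 [ 0.4015 -0.53    0.076 ]]
tray top corners si [[ 0.5707 -0.5475  0.076 ]
 [ 0.4008 -0.5107  0.076 ]
 [ 0.479  -0.1185  0.076 ]
 [ 0.6515 -0.154   0.076 ]]
strip sc [[ 0.5402 -0.2062  0.024 ]
 [ 0.5808 -0.2117  0.024 ]
 [ 0.5312 -0.4535  0.024 ]
 [ 0.4985 -0.4475  0.024 ]]
strip si [[ 0.5243 -0.4482  0.024 ]
 [ 0.4936 -0.4436  0.024 ]
 [ 0.5317 -0.2351  0.024 ]
 [ 0.5642 -0.2418  0.024 ]]
```

```bash
cat >> h.py <<'E'
def q0(deg,tilt=0):
    # tool x at heading deg, z down, then tilt (deg) about world-frame tool x axis
    a=np.radians(deg)/2
    b=R.from_quat([np.cos(a),np.sin(a),0,0])
    return (b*R.from_euler('x',tilt,degrees=True)).as_quat()
E
python3 - <<'E'
from h import *
np.set_printoptions(precision=3,suppress=True)
for deg in(-11.7,168.3):
  for t in(-25,0,25):
    for p in ([.527,-.34,.012],[.527,-.34,.10],[.515,-.4,.2],[.54,-.28,.2]):
        print(deg,t,p,manip.solve_ik(p,q0(deg,t)))
print(manip.solve_ik([.488,-.526,.38],q0(-11.7)))
print(manip.solve_ik([.566,-.154,.38],q0(168.3)))
E
```

```text
-11.7 -25 [0.527, -0.34, 0.012] [ 0.028  0.731  0.333  1.858  0.397  0.584 -0.261]
-11.7 -25 [0.527, -0.34, 0.1] [ 0.016  0.584  0.347  1.844  0.372  0.731 -0.176]
-11.7 -25 [0.515, -0.4, 0.2] [0.036 0.475 0.457 1.761 0.292 0.864 0.053]
-11.7 -25 [0.54, -0.28, 0.2] [-0.05   0.43   0.29   1.794  0.389  0.965 -0.217]
-11.7 0 [0.527, -0.34, 0.012] [ 0.119  0.776  0.572  1.763 -0.572  0.775  0.777]
-11.7 0 [0.527, -0.34, 0.1] [ 0.164  0.618  0.504  1.734 -0.37   0.885  0.623]
-11.7 0 [0.515, -0.4, 0.2] [ 0.205  0.553  0.591  1.599 -0.336  1.093  0.679]
-11.7 0 [0.54, -0.28, 0.2] [ 0.105  0.445  0.434  1.711 -0.212  1.032  0.407]
-11.7 25 [0.527, -0.34, 0.012] [ 0.464  0.881  0.418  1.564 -0.759  1.153  1.04 ]
-11.7 25 [0.527, -0.34, 0.1] [ 0.384  0.785  0.544  1.553 -0.756  1.293  1.006]
-11.7 25 [0.515, -0.4, 0.2] [ 0.349  0.797  0.788  1.395 -0.81   1.561  1.043]
-11.7 25 [0.54, -0.28, 0.2] [ 0.22   0.633  0.649  1.588 -0.732  1.39   0.887]
168.3 -25 [0.527, -0.34, 0.012] [ 0.089  1.213  1.124  1.578 -1.296  1.573 -1.82 ]
168.3 -25 [0.527, -0.34, 0.1] [ 0.088  1.057  1.126  1.564 -1.15
[... 214 characters left out ...]
  1.282  1.346  1.775 -1.324  1.3   -1.904]
168.3 0 [0.527, -0.34, 0.1] [-0.273  1.086  1.349  1.748 -1.113  1.294 -1.991]
168.3 0 [0.515, -0.4, 0.2] [-0.159  0.934  1.353  1.61  -0.928  1.372 -2.033]
168.3 0 [0.54, -0.28, 0.2] [-0.409  0.856  1.355  1.726 -0.869  1.306 -2.206]
168.3 25 [0.527, -0.34, 0.012] [ 0.448  0.714 -0.216  1.843  0.888  0.778  2.516]
168.3 25 [0.527, -0.34, 0.1] [-0.56   1.117  1.347  1.861 -0.873  0.903 -2.31 ]
168.3 25 [0.515, -0.4, 0.2] [-0.463  0.907  1.353  1.775 -0.618  0.94  -2.351]
168.3 25 [0.54, -0.28, 0.2] [ 1.043  0.831 -1.302  1.757  1.181  1.538  2.39 ]
[ 0.293  0.64   0.902  1.172 -0.487  1.541  0.897]
[-0.709  0.682  1.534  1.549 -0.681  1.565 -2.527]
```

Heading -11.7° has good joint margins, so I'll go and look from above.

```bash
python3 - <<'E'
from h import *
np.set_printoptions(precision=4,suppress=True)
p=manip.current_tool_pos()
manip.servo_line([p[0],p[1],.38],vel=.25)
manip.move_pose([.488,-.50,.38],q0(-11.7))
print(manip.current_clock(),manip.current_tool_pos(),manip.current_q())
import json
c=viewer.get_calibration('wrist'); im=viewer.get_image('wrist')
json.dump({k:np.array(v).tolist() for k,v in c.items()},open('w1.json','w'))
cv2.imwrite('pics/w1.png',im[:,:,::-1])
E
```

```text
4.7917 [ 0.4888 -0.4993  0.3798] [ 0.1692  0.6598  1.0679  1.2351 -0.5674  1.5525  0.941 ]
```

View pics/w1.png

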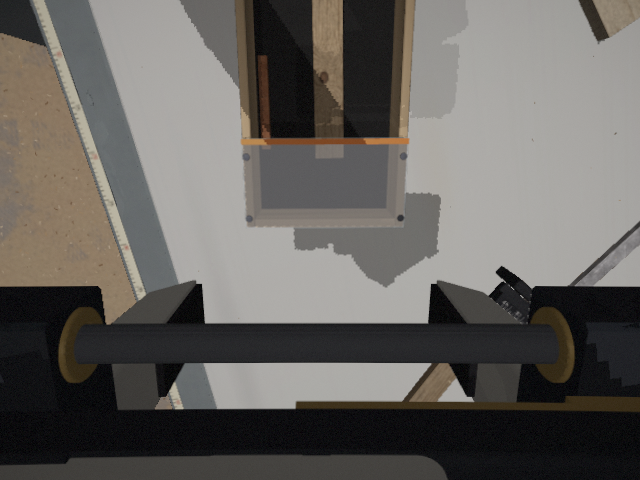

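The -y end of the strip (b) shows at about (330, 158), just under the cover lip at row 142. The strip's edges are at columns 315 and 343, and the red-brown stick is at (264, 55–140). I'll measure from these and take a second view over the +y half.

```bash
python3 - <<'E'
from h import *
import json
np.set_printoptions(precision=4,suppress=True)
manip.move_pose([.535,-.34,.38],q0(-11.7))
c=viewer.get_calibration('wrist'); im=viewer.get_image('wrist')
json.dump({k:np.array(v).tolist() for k,v in c.items()},open('w2.json','w'))
cv2.imwrite('pics/w2.png',im[:,:,::-1])
print(manip.current_clock(),manip.current_tool_pos())
c=cam('',json.load(open('w1.json')))
print('optical axis',c[3][:,2],c[2])
print('lip',onz(c,[(243,142),(408,142)],.076))
print('cov corners',onz(c,[(248,227),(403,226)],.076))
print('strip',onz(c,[(314,3),(342,3),(316,158.5),(343.5,158.5)],.024))
print('stick',onz(c,[(258,55),(268,55),(271,138),(262,140)],.017))
a=cv2.imread('pics/w1.png')[0:240,220:430]; cv2.imwrite('pics/w1z.png',cv2.resize(a,None,fx=2.5,fy=2.5,interpolation=2))
E
```

```text
5.6 [ 0.5343 -0.3412  0.3804]
optical axis [-0.0529 -0.2544 -0.9656] [ 0.5033 -0.43    0.5374]
lip [[ 0.4232 -0.4294  0.076 ]
 [ 0.5963 -0.4649  0.076 ]]
cov corners [[ 0.4057 -0.5212  0.076 ]
 [ 0.5776 -0.5552  0.076 ]]
strip [[ 0.5268 -0.3022  0.024 ]
 [ 0.5568 -0.3084  0.024 ]
 [ 0.4956 -0.4656  0.024 ]
 [ 0.528  -0.4722  0.024 ]]
stick [[ 0.4538 -0.3392  0.017 ]
 [ 0.465  -0.3414  0.017 ]
 [ 0.4472 -0.4314  0.017 ]
 [ 0.436  -0.4316  0.017 ]]
```

View pics/w2.png

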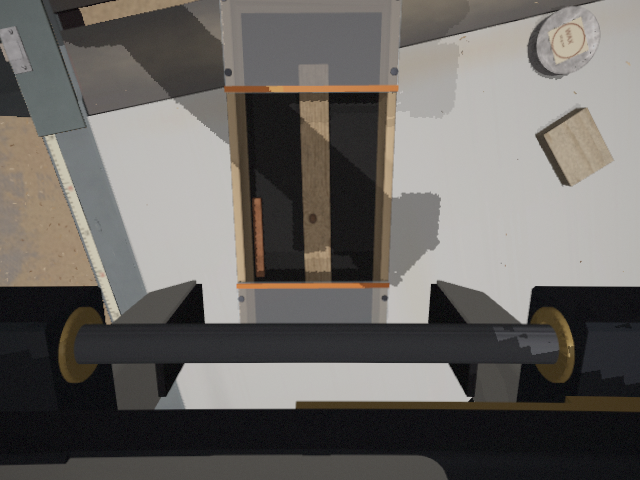

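View pics/w1z.png

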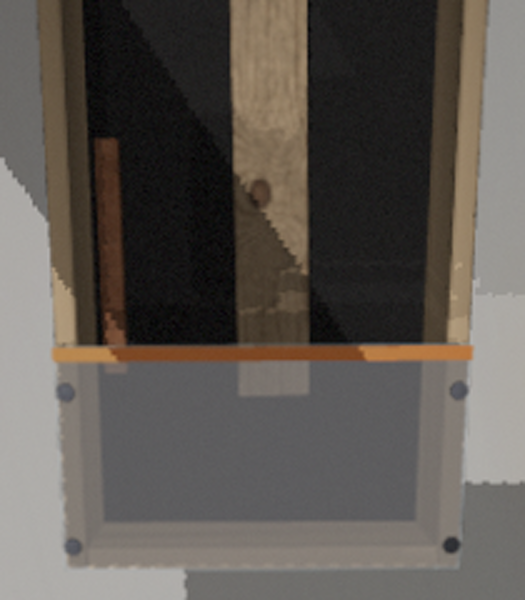

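In w2 the +y end (a) shows at row 64, columns 299–328. The two lips are at rows 89 and 286.

```bash
python3 - <<'E'
from h import *
import json
np.set_printoptions(precision=4,suppress=True)
c=cam('',json.load(open('w2.json')));c1=cam('',json.load(open('w1.json')))
L1=onz(c,[(224,89),(398,88.5)],.076);L2=onz(c,[(237,286),(389,286)],.076);L3=onz(c1,[(243,142),(408,142)],.076)
for l in(L1,L2,L3): print('lip',l.tolist(),np.degrees(np.arctan2(*(l[1]-l[0])[[1,0]])))
A=onz(c,[(298.5,64),(328.5,64)],.024); B=onz(c1,[(315.5,158.5),(343.8,158.5)],.024); B2=onz(c1,[(315.5,130),(344,130)],.024); A2=onz(c,[(302,270),(331,270)],.024)
print('A',A,A2); print('B',B,B2)
a,b=A.mean(0),B.mean(0);d=a-b;print('len',np.linalg.norm(d),'head',np.degrees(np.arctan2(d[1],d[0]))-90,'mid',(a+b)/2)
m=(L1.mean(0)+L3.mean(0))/2; e=L1.mean(0)-L3.mean(0);y=e/np.linalg.norm(e);x=np.array([y[1],-y[0],0]);print('tray mid',m,np.linalg.norm(e),np.degrees(np.arctan2(y[1],y[0]))-90)
for n,p in(('a',a),('b',b)): print(n,(p-m)@x,(p-m)@y)
# fence heights: scene
sc=cam('scene')
s=onz(c,[(252,198),(263,198),(267,276),(256,278)],.017);print('stick',[(round((p-m)@x,4),round((p-m)@y,4)) for p in s])
E
```

```text
lip [[0.46349195272699384, -0.21479953399612645, 0.07600000000000001], [0.6401148119802891, -0.2505529147017969, 0.07600000000000001]] -11.44362361169417
lip [[0.42194984914173683, -0.4288566470199605, 0.07600000000000001], [0.5970422397025376, -0.4648024342240949, 0.07600000000000001]] -11.601407061118977
lip [[0.42321031208418913, -0.4293674260692882, 0.07600000000000001], [0.5962627664485447, -0.4648674090608999, 0.07600000000000001]] -11.59282471282993
A [[ 0.5436 -0.1996  0.024 ]
 [ 0.5769 -0.2065  0.024 ]] [[ 0.4955 -0.4422  0.024 ]
 [ 0.5323 -0.4498  0.024 ]]
B [[ 0.495  -0.4654  0.024 ]
 [ 0.5284 -0.4723  0.024 ]] [[ 0.5016 -0.433   0.024 ]
 [ 0.5347 -0.4398  0.024 ]]
len 0.2702330546370294 head -10.355411018476914 mid [ 0.536  -0.3359  0.024 ]
tray mid [ 0.5308 -0.3399  0.076 ] 0.21852836116918095 -11.09875310589014
a 0.0025946095600657866 0.13998420041686283
b 0.006100451866290272 -0.13022611191074546
stick [(np.float64(-0.0762), np.float64(-0.0137)), (np.float64(-0.0624), np.float64(-0.0138)), (np.float64(-0.0615), np.float64(-0.1176)), (np.float64(-0.0761), np.float64(-0.1202))]
```

The strip measures 270 mm, as given, so the views agree. It lies at tray y from -0.130 to +0.140. I'll grip near the centre, which keeps the finger past the end of the stick. The moves are: lift 4 mm, slide 38 mm towards +y, tilt the -y end up 20°, draw the strip out along its own axis, lift and level it.

```bash
cat >> h.py <<'E'
H=-11.2
M=np.array([.5308,-.3399,0]); hy=np.radians(H)
X=np.array([np.cos(hy),np.sin(hy),0]); Y=np.array([-np.sin(hy),np.cos(hy),0])
YA=.140; YG=.010; XG=.0044; D=YA-YG; HT=.0035
def tcp(ya,za,th,xg=XG):
    """lower corner of end a at tray y=ya, z=za; strip tilted th deg with b up"""
    t=np.radians(th)
    y=ya-D*np.cos(t)+HT*np.sin(t); z=za+D*np.sin(t)+HT*np.cos(t)
    return M+X*xg+Y*y+np.array([0,0,z]), q0(H,-th)
def st(tag=''):
    print(tag,'t',round(manip.current_clock(),2),'tcp',np.round(manip.current_tool_pos(),4),'F',np.round(manip.current_force(),2),'T',np.round(manip.current_wrist_torque(),2),'gap',round(manip.current_finger_gap(),4))
E
python3 - <<'E'
from h import *
import json
p,q=tcp(YA,.008,0)
manip.move_pose(p+[0,0,.14],q); st('hover')
manip.servo_line(p+[0,0,.02],vel=.12); st('in')
manip.servo_line(p,vel=.05); st('down')
cv2.imwrite('pics/s2.png',viewer.get_image('side')[:,:,::-1][120:280,230:390])
c=viewer.get_calibration('wrist'); cv2.imwrite('pics/w3.png',viewer.get_image('wrist')[:,:,::-1])
E
python3 -c "
import cv2
a=cv2.imread('pics/s2.png');cv2.imwrite('pics/s2.png',cv2.resize(a,None,fx=3.5,fy=3.5))"
```

```text
hover t 6.51 tcp [ 0.5376 -0.3328  0.1531] F [ 0.34 -0.08  0.96] T [-0.14  0.03 -0.03] gap 0.0921
in t 7.66 tcp [ 0.5376 -0.3315  0.0324] F [0.36 0.25 0.66] T [-0.12  0.07  0.05] gap 0.0919
down t 8.21 tcp [ 0.5368 -0.3309  0.0111] F [1.01 0.46 0.37] T [-0.1   0.04 -0.06] gap 0.0917
```

View pics/s2.png

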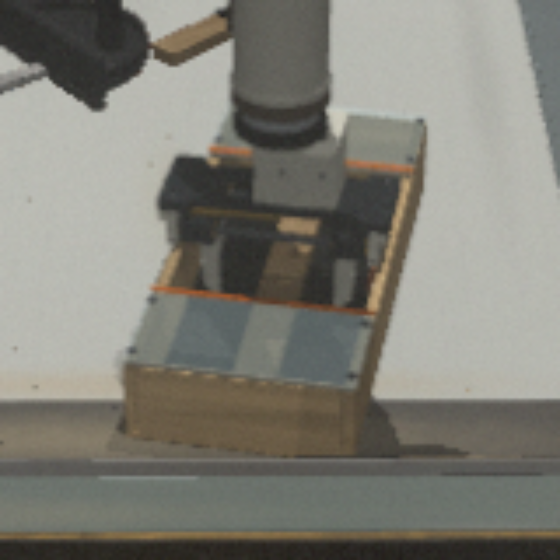

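View pics/w3.png

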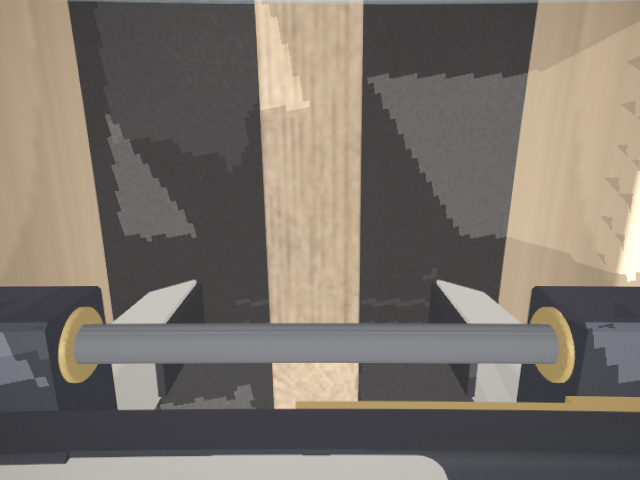

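The strip is centred between the fingers at columns 272–359, with no contact forces. I'll close on it and lift it slightly.

```bash
python3 - <<'E'
from h import *
effector.close(40); st('closed')
p,q=tcp(YA,.012,0); manip.servo_line(p,q,vel=.05); st('up4')
p,q=tcp(.178,.012,0); manip.servo_line(p,q,vel=.08); st('slid')
cv2.imwrite('pics/w4.png',viewer.get_image('wrist')[:,:,::-1])
a=viewer.get_image('scene')[:,:,::-1][200:380,300:500];cv2.imwrite('pics/s4.png',cv2.resize(a,None,fx=3,fy=3))
E
```

```text
closed t 9.25 tcp [ 0.537  -0.3309  0.0115] F [-0.41  0.1   0.99] T [-0.09  0.12 -0.04] gap 0.0338
up4 t 9.5 tcp [ 0.5372 -0.3311  0.0158] F [ 0.2  -0.46 -1.08] T [-0.08  0.06  0.07] gap 0.0338
slid t 10.12 tcp [ 0.5446 -0.2933  0.0156] F [-0.56 -0.07 -1.76] T [-0.14  0.13 -0.  ] gap 0.0336
```

View pics/s4.png

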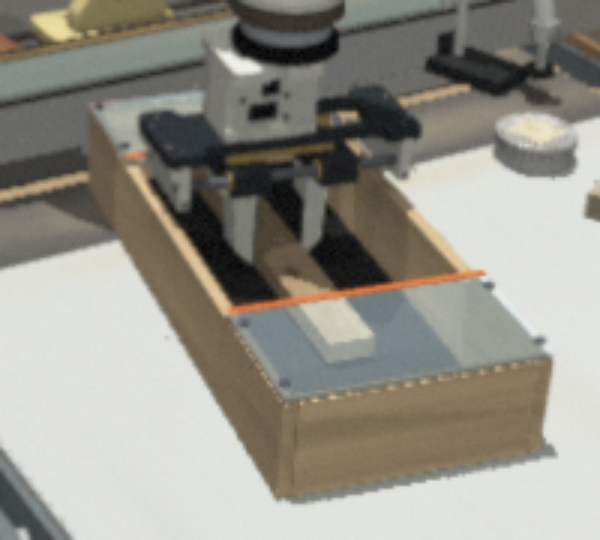

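View pics/w4.png

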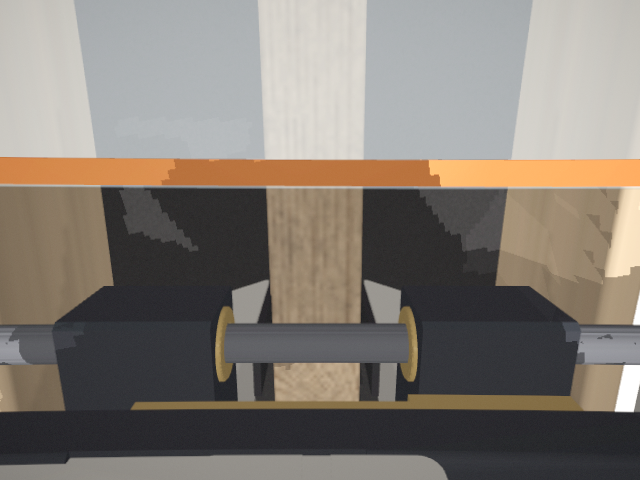

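```bash
python3 - <<'E'
from h import *
a=cv2.imread('pics/s4.png')[270:380,280:400];cv2.imwrite('pics/s4z.png',cv2.resize(a,None,fx=5,fy=5))
sc=cam('scene')
for z,uv in((.028,[(326,343),(373,337)]),(.012,[(330,360),(373,354)])):
    P=onz(sc,np.array(uv)/3+[300,200],z)-M; print([(P[i]@X,P[i]@Y) for i in (0,1)])
E
```

```text
[(np.float64(-0.011693277221860778), np.float64(-0.09494439189065665)), (np.float64(0.021344868107674775), np.float64(-0.09675424221032221))]
[(np.float64(-0.006450233177004622), np.float64(-0.09242148698891854)), (np.float64(0.024259346691337665), np.float64(-0.09364579246168742))]
```

View pics/s4z.png

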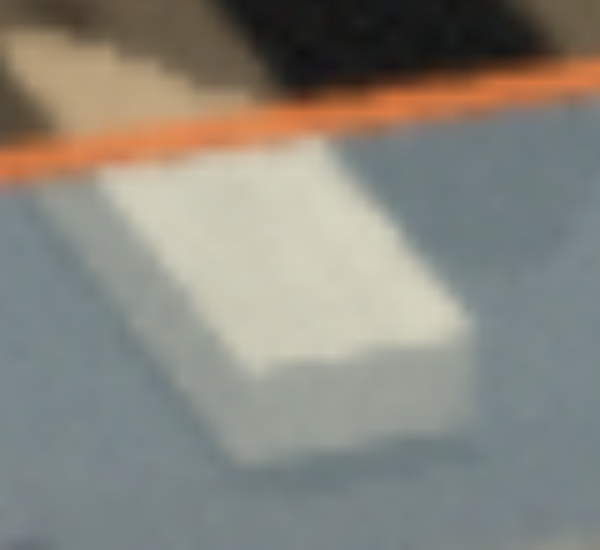

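The -y end is at tray y of about -0.094, clear inside the lip at -0.105. Next is the tilt, with forces checked at each step.

```bash
python3 - <<'E'
from h import *
f0=manip.current_force()
ws=[tcp(.178,.013,th) for th in(5,10,15,20)]
print([manip.solve_ik(p,q) is not None for p,q in ws])
for p,q in ws:
    manip.servo_line(p,q,vel=.04); st()
    if np.linalg.norm(manip.current_force()-f0)>6: print('STOP'); break
a=viewer.get_image('scene')[:,:,::-1][200:380,300:500];cv2.imwrite('pics/s5.png',cv2.resize(a,None,fx=3,fy=3))
a=viewer.get_image('side')[:,:,::-1][120:280,230:390];cv2.imwrite('pics/d5.png',cv2.resize(a,None,fx=3.5,fy=3.5))
E
```

```text
[True, True, True, True]
 t 10.68 tcp [ 0.5447 -0.2928  0.0278] F [-0.3  -0.41 -0.97] T [-0.    0.04  0.04] gap 0.0339
 t 11.12 tcp [ 0.5448 -0.2911  0.0388] F [-0.63  0.13 -0.48] T [ 0.2   0.05 -0.02] gap 0.0336
 t 11.55 tcp [ 0.5453 -0.2886  0.0499] F [-0.12 -0.34 -1.04] T [ 0.31 -0.   -0.  ] gap 0.0333
 t 11.98 tcp [ 0.546  -0.285   0.0606] F [ 0.01  0.2  -0.84] T [ 0.34 -0.02  0.02] gap 0.0335
```

View pics/s5.png

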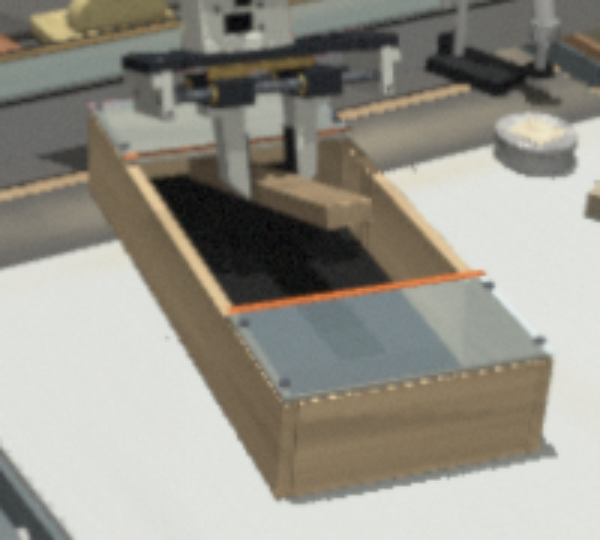

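View pics/d5.png

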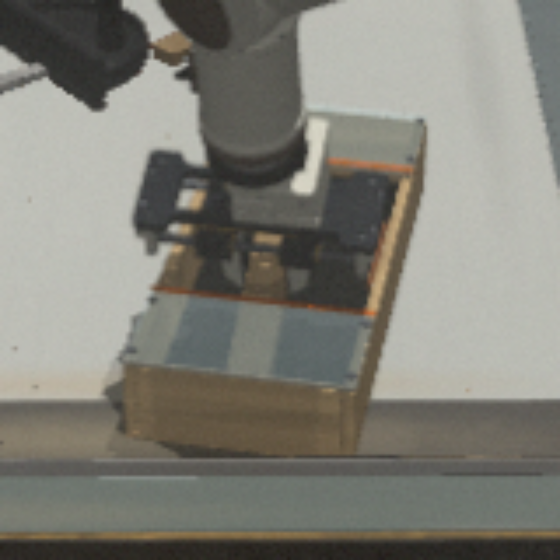

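The -y end is up and forces are flat. I'll check its projected position, then draw the strip out along its own axis.

```bash
python3 - <<'E'
from h import *
sc=cam('scene'); t=np.radians(20)
for s in(-.017,.017):
  for h in(0,.016):
    P=M+X*(XG+s)+Y*(.178-.27*np.cos(t)+h*np.sin(t))+np.array([0,0,.013+.27*np.sin(t)+h*np.cos(t)])
    print((proj(sc,P)[0]-[300,200])*3)
f0=manip.current_force(); ok=True
for L in(.03,.06,.09,.11):
    p,q=tcp(.178-L*np.cos(t),.013+L*np.sin(t),20)
    manip.servo_line(p,q,vel=.08); st()
    if np.linalg.norm(manip.current_force()-f0)>6: print('STOP'); break
a=viewer.get_image('scene')[:,:,::-1][200:380,300:500];cv2.imwrite('pics/s6.png',cv2.resize(a,None,fx=3,fy=3))
a=viewer.get_image('side')[:,:,::-1][120:280,230:390];cv2.imwrite('pics/d6.png',cv2.resize(a,None,fx=3.5,fy=3.5))
E
```

```text
[321.7469557  227.11766465]
[320.07162991 202.84433603]
[369.73149401 220.28399394]
[368.15173044 196.1995651 ]
 t 12.61 tcp [ 0.5404 -0.3132  0.0712] F [ 0.39  1.01 -1.53] T [ 0.4  -0.03 -0.02] gap 0.0337
 t 13.13 tcp [ 0.5349 -0.3406  0.0814] F [ 0.31  0.14 -1.44] T [ 0.44 -0.06 -0.01] gap 0.0339
 t 13.66 tcp [ 0.5295 -0.3683  0.0917] F [ 0.19 -0.57 -1.76] T [ 0.41 -0.05  0.01] gap 0.0338
 t 14.06 tcp [ 0.5257 -0.3871  0.0988] F [-0.24  0.66 -1.39] T [ 0.41 -0.04 -0.04] gap 0.0334
```

View pics/s6.png

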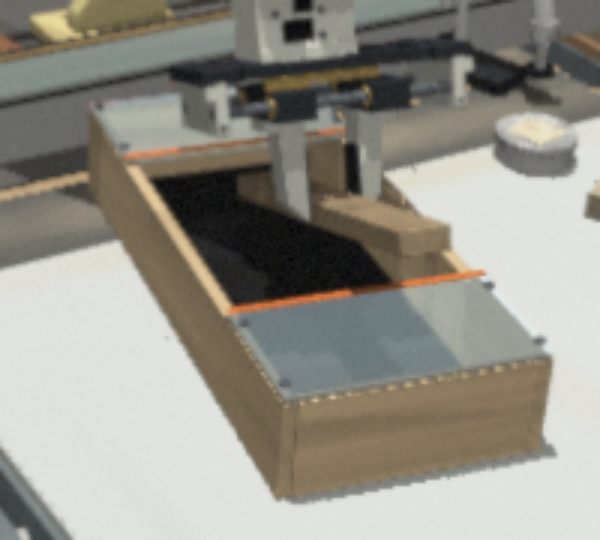

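View pics/d6.png

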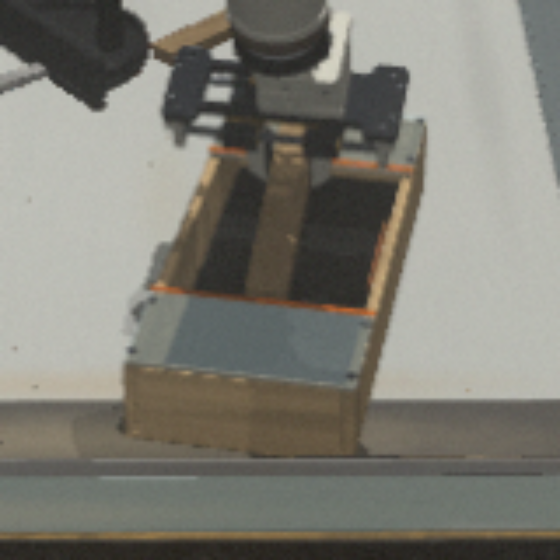

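The strip no longer shows under the +y cover, and its end has about 25 mm of clearance to the lip. I'll lift straight up, then level it.

```bash
python3 - <<'E'
from h import *
f0=manip.current_force()
p=np.array(manip.current_tool_pos()); 
pc,q=tcp(.0746,.0506,20)
manip.servo_line(pc+[0,0,.04],q,vel=.07); st()
if np.linalg.norm(manip.current_force()-f0)>6: raise SystemExit('STOP')
manip.servo_line(pc+[0,0,.12],q,vel=.12); st()
e=np.array([pc[0],pc[1],.265])
print(manip.solve_ik(e,q0(H,0)))
manip.servo_line(e,q0(H,0),vel=.04); st('level')
print(manip.current_tcp_rot(),q0(H,0))
for n in('scene','side','wrist'): cv2.imwrite(f'pics/{n}7.png',viewer.get_image(n)[:,:,::-1])
E
```

```text
t 14.88 tcp [ 0.5262 -0.3859  0.1382] F [ 0.44  0.47 -1.43] T [ 0.4  -0.06  0.03] gap 0.0336
 t 15.7 tcp [ 0.5259 -0.3857  0.2175] F [-0.52  0.48 -1.11] T [ 0.41 -0.01  0.  ] gap 0.0334
[-0.09809856  0.66114066  1.08256418  1.53781956 -0.59665706  1.30587415
  0.86091929]
level t 17.02 tcp [ 0.5264 -0.3856  0.2645] F [-0.32  0.26 -1.01] T [-0.1   0.08 -0.02] gap 0.0336
[ 9.95269400e-01 -9.71531351e-02 -2.74629329e-04 -1.23268769e-04] [ 0.9952274 -0.0975829  0.         0.       ]
```

View pics/scene7.png

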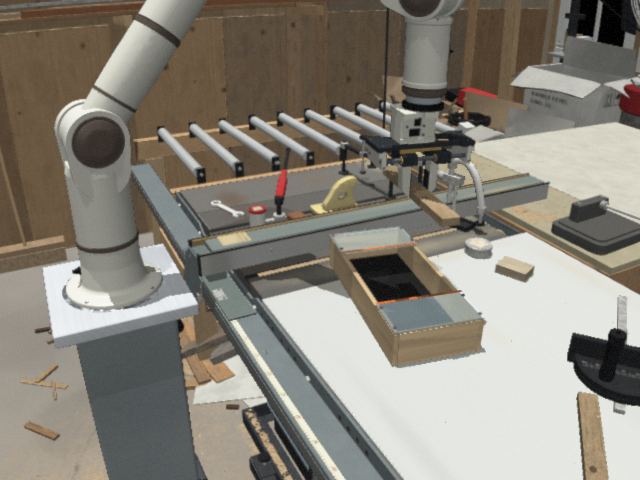

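View pics/side7.png

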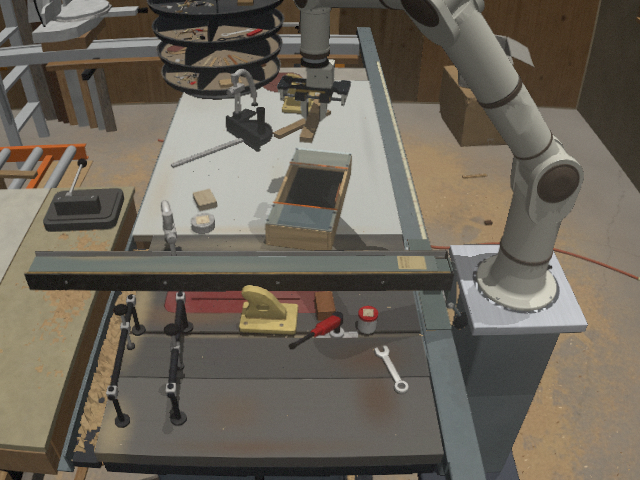

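The strip is out and held above the tray. I'll check its level by triangulating its ends across the two views.

```bash
python3 - <<'E'
from h import *
a=cv2.imread('pics/scene7.png')[145:245,380:500]; b=cv2.imread('pics/side7.png')[70:160,265:365]
sc,si=cam('scene'),cam('side'); p=np.array([.5264,-.3856,0])
for n,l in(('a',D),('b',D-.27)):
  for s in(-.017,.017):
    for z in (.261,.277):
      P=p+Y*l+X*s+[0,0,z]; print(n,s,z,(proj(sc,P)[0]-[380,145])*5+2,(proj(si,P)[0]-[265,70])*6+2.5)
cv2.imwrite('pics/sc7z.png',cv2.resize(a,None,fx=5,fy=5)); cv2.imwrite('pics/si7z.png',cv2.resize(b,None,fx=6,fy=6))
E
```

```text
a -0.017 0.261 [ 11.61839375 140.86184058] [270.00772222 437.32869705]
a -0.017 0.277 [ 13.48045771 104.12315929] [270.30376085 404.98475528]
a 0.017 0.261 [ 88.04427585 134.09721873] [193.18551175 429.88207137]
a 0.017 0.277 [90.28631595 97.61001947] [193.04691578 397.59986295]
b -0.017 0.261 [299.73456171 407.89711133] [369.1725488 174.3165268]
b -0.017 0.277 [304.0893202 364.2749284] [369.91035541 144.83350264]
b 0.017 0.261 [390.54629877 397.08768966] [301.3364024 168.3131375]
b 0.017 0.277 [395.45041418 353.84044901] [301.75331254 138.88009486]
```

View pics/sc7z.png

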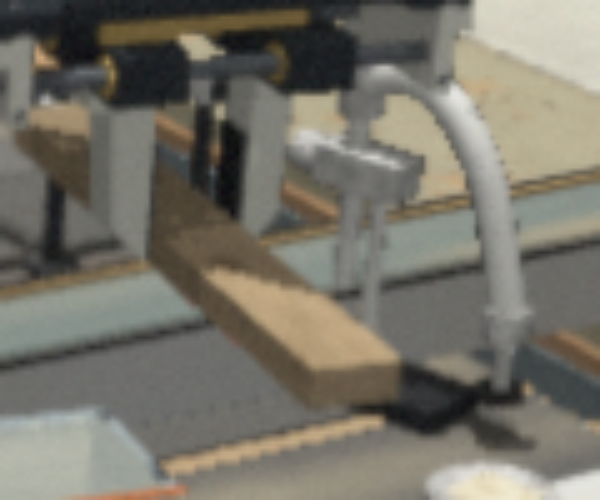

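View pics/si7z.png

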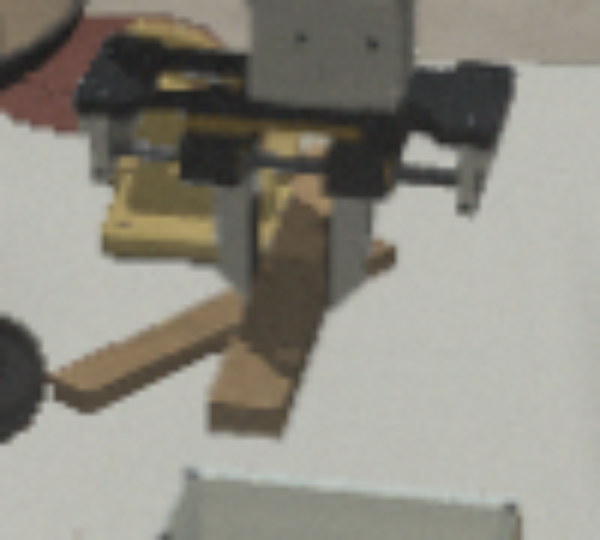

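View pics/wrist7.png

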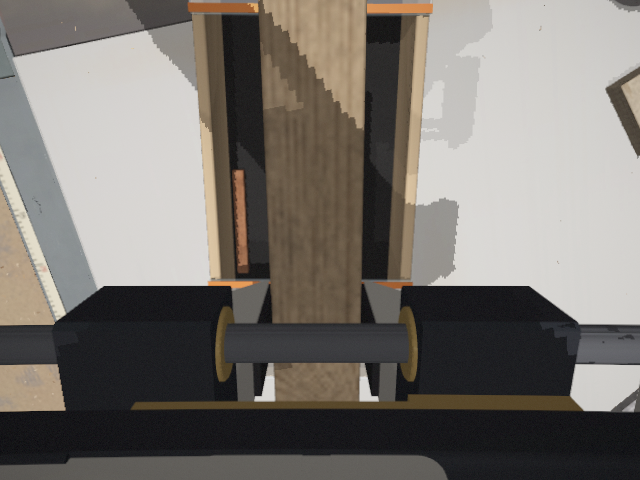

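```bash
python3 - <<'E'
from h import *
st(); manip.hand_in()
E
```

```text
t 17.17 tcp [ 0.5265 -0.3855  0.2646] F [ 0.66  0.26 -1.46] T [-0.06  0.01  0.04] gap 0.0339
the job is handed in; nothing more can be done
```

The oak strip is out of the tray, and I handed the job in at 17.2 s with the gripper still holding it level above the tray. I gripped it across its width near the middle with 40 N and lifted it 4 mm. I then slid it 38 mm under the +y cover, tilted the -y end up 20° through the gap, drew it out along its own axis, lifted it clear and levelled it.

**Last checks**
- **Force:** readings stayed within about 2 N between moves, so there was no sign of forcing it against the tray.
- **Grip:** the finger gap was steady at 34 mm, the strip's width.
- **Height:** the underside is at about z = 0.261 m, roughly 18 cm above the tray top.
- **Level:** both ends appear within about 2 pixels (a few mm) of where a level strip should be, so it is level to about 1°.
- **Surroundings:** the short stick is still in the tray, and the other things look undisturbed.

**Disagreements**
- **Gap length:** the orange lip lines measured about 218 mm apart, against the 210 mm given. I left enough clearance to cover that.
- **Strip ends:** my first readings of the strip's ends from the fixed cameras did not agree with each other. I used the wrist views instead, which gave a length of 270.2 mm.

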